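Draw out the fuse tray with the pull hook

ROBOT

A 6-joint arm with a two-finger parallel gripper is mounted at the origin on a cart in front of the work surface, level with it; the furniture and walls round the work are solid. World frame = base frame: x ahead of the robot, y to its left, z up, the work surface at z = 0. Lengths are in m, angles in rad, forces in N, time in s.
With the tool pointing down it reaches from about 0.25 to 0.725 m from the base axis. Payload 4 kg.
Tool frame: the origin (TCP) lies on the centre line of the jaws, within the pads' length; the fingertips stand ahead of it and the grasp point (between the pads) lies 11 mm behind it (bot.tip_extent is the z of the fingertips in the tool frame, in m); z points along the fingers, y is the direction in which the jaws open and shut (so a half turn about z gives the same grasp; the last joint's range is limited). The gripper opens to 85 mm and grips with 20 to 120 N. Pads are 22 mm wide; open, the fingers measure 114 mm over their backs; the gripper's body (76 mm by 85 mm) begins 54 mm behind the grasp point. The pads swing forward as they close: fully open they stand 13 mm farther back than shut.
Start: joints at [-1.254, 0.241, 0.005, 1.335, 0, 1.571], TCP at [0.156, -0.475, 0.239] pointing down, gripper open.
Joint ranges: [-2.72, 2.72], [-1.05, 1.87], [-1.09, 1.28], [-1.99, 2.15], [-1.42, 1.44], [-3.14, 3.14]. Speed limits (rad/s): [2.79, 2.79, 3.14, 3.14, 3.14, 3.14].

INTERFACE

Orientations are given as a unit quaternion [x, y, z, w].
In Python, from workcell import bot gives the robot as it stands.
- The arm moves only by the shell command python3 -m jog 'ROWS'. ROWS is JSON, a list that holds one entry, the list of rows, each a list of 7 numbers: the shift along the world's x, y, z in m, then the turn, a rotation vector about the world's x, y, z in degrees, then the closure in counts, from 0 (fully open) to 255 (shut). In form: [[[tx, ty, tz, ax, ay, az, fingers], ...]]. A call has 1 to 10 rows; each row is the pose to reach, as a shift and turn from the pose commanded when the call began; what a row does not reach only later rows make up. A row lasts 1/12 s, in which the tool goes at most 41.7 mm and 7.16 degrees, less where a joint would pass 70% of its speed; a pose out of reach is approached as far as the arm can. A call with a gripper value outside its range is refused whole. The fingers move at their own pace and stop on an object; the grip force is fixed at half the most. Time passes only in rows, so rows that repeat a pose let the fingers close. It gives the time, the measured TCP pose, the force and the opening at its end, in the units of the state.
- bot.get_obs(): the state, without advancing time (a new reading comes with each control period).
- bot.camera(name): name is "scene" or "top"; returns the picture (400x640x3 uint8, blue, green, red); there is no depth.
- bot.camera_model(name): a dict with "K" (3x3 intrinsics, pixels), "T" (4x4, takes a point from camera to world coordinates). Camera axes: x right, y down, z forward; pixel columns grow to the right and rows downward; lengths in m; the calibration is good to about 2 mm. A picture is of the moment at which its call begins. camera_model takes no time and is no camera call.
- bot.job_done(): hands the job in, once; it reports no verdict.
The state is a dict: "clock": time; "joint_pos": joint angles; "joint_vel": joint speeds; "tau": joint torques, N m; "eef_pos": TCP position; "tool_rot": TCP orientation; "ft_force": force on the tool from outside, world axes, zero at the start; "ft_torque": the same for the moment, N m; "grip_width": finger opening in m.
Only numpy, scipy, OpenCV 4.12 (cv2) and the standard library are available. Lean on these libraries where they do the work, as an engineer would, in place of code of your own. Each camera call takes 0.05 s, during which the arm holds its last target. There are 200 camera calls.

TASK

Pick up the blue-handled pull hook, reach its rod under the overhanging front panel of the grey power unit, catch the hidden yellow pull loop of the fuse tray and draw the tray out to its stop. Then unhook the tool and lay it flat on the open worktop, a few centimetres clear of the loop. Move the tray with the hook only, never with the gripper itself, and leave the white sleeve and the roll of tape where they are.

Things in the scene. Friction and masses are not known exactly. Their poses are not given: they have to be found in the camera images.
- unit: Low grey fixed bench power unit, 180 x 180 x 95 mm high. Origin on the worktop under its middle; x from front to back, z up, front faces -x, which is roughly to the robot's right. Its tray has the yellow pull loop at y = 0, hidden under the overhanging front panel. Tray front (aluminium, 120 mm wide) has its face at x = -15 mm when shut.
- ledge (a point): Middle of the lower front edge of the unit's overhanging panel (black fascia, display, knob), 62 mm above the worktop, at x = -85 mm in the unit's frame; axes as the unit's. Below it is a recess open in front, 164 mm wide between side cheeks. The knob stands out 12 mm more, above 69 mm height.
- tray (a joint): Slide of the fuse tray, m: 0 = shut, grows as the tray comes out along the unit's -x, stop at 0.085. It starts within 0.012 of shut. Friction about 2.5 N, no spring: it stays where it is left.
- eye (a point): Middle of the upright bar of the yellow pull loop; moves with the tray, axes as the unit's; at [-50, 0, 32] mm in the unit's frame when shut. Loop: D of 7 mm round bar upright in the unit's x-z plane; two level arms (centres 14 and 50 mm above worktop) from tray face to the bar, 35 mm in front of the face. Opening 29 mm high, 31 mm deep, open to both sides (y).
- puller_grip (a point): Middle of the pull hook's loose handle (blue block, black bands, 85 x 22 wide x 34 mm high, grip across the 22 mm), half-way up: 17 mm above the worktop as it lies on its narrow side, rod level. x points along the rod to the hook, y to the side its tip is turned to, z up. Weighs 0.12 to 0.28 kg, balances about 15 mm in front of this point.
- puller_hook (a point): Middle of the hook's pocket, [143, 12, 0] mm from puller_grip, same axes; the loop's bar lies here when caught. From puller_grip: 6 mm steel rod along x at y = 0 to x = 150 (centre), turns to +y, at y = 24 (centre) a lip turns back, its end reaching x = 140. Pocket 18 mm wide; outermost points x = 153, y = 27 mm.
- sleeve_mid (a point): Middle of a loose white double sleeve, 74 x 92 x 36 mm; a bystander.
- tape_mid (a point): Middle of a loose roll of orange tape, 62 mm across, 19 mm high; a bystander.

How it is judged:
By the outcome, as a careful person would: the job done as asked, in the order asked, and still so for the second after the job is handed in, with the robot touching nothing.
It also fails if it takes over 54 s, if anything falls off the work surface, if the arm or the gripper's body presses on something with over 40 N, if the wrist force passes 120 N, or if a joint passes its speed limit or range.

## Working session

There is one attempt and no reset: what is moved stays moved. The work goes in short steps, Python scripts to look and compute and a shell command to move; the robot and the scene stay as the last step left them, time stands still between calls to the robot, and variables do not carry over. Pictures are saved under pics/ and viewed, about 8 in all and at most 12, crops included, and the job is handed in when it is done.

```bash
ls; mkdir -p pics; python3 - <<'E'
from workcell import bot
import cv2,numpy as np
o=bot.get_obs();print({k:np.round(v,3) for k,v in o.items()},bot.tip_extent)
for n in("scene","top"):
    cv2.imwrite(f"pics/{n}0.png",bot.camera(n)); m=bot.camera_model(n);print(n,np.round(m["K"],1).tolist(),np.round(m["T"],3).tolist())
E
```

```text
pics
{'clock': np.float64(0.0), 'joint_pos': array([-1.254,  0.241,  0.004,  1.335,  0.   ,  1.571]), 'joint_vel': array([-0.001, -0.   , -0.   ,  0.002, -0.   ,  0.001]), 'tau': array([ 0.0000e+00, -3.7232e+01,  2.5241e+01,  1.7000e-02, -0.0000e+00,
       -0.0000e+00]), 'eef_pos': array([ 0.156, -0.475,  0.238]), 'tool_rot': array([ 0.987,  0.158, -0.   , -0.001]), 'ft_force': array([-0.155, -1.148,  0.083]), 'ft_torque': array([ 0.018, -0.031,  0.026]), 'grip_width': np.float64(0.085)} 0.008
scene [[436.3, 0.0, 320.0], [0.0, 436.3, 204.0], [0.0, 0.0, 1.0]] [[-0.772, -0.312, 0.554, 0.053], [-0.636, 0.389, -0.667, 0.53], [-0.008, -0.867, -0.498, 0.531], [0.0, 0.0, 0.0, 1.0]]
top [[429.3, 0.0, 314.0], [0.0, 429.3, 199.5], [0.0, 0.0, 1.0]] [[-0.015, -0.995, 0.101, 0.496], [-1.0, 0.014, -0.006, -0.068], [0.004, -0.101, -0.995, 1.093], [0.0, 0.0, 0.0, 1.0]]
```

View pics/scene0.png

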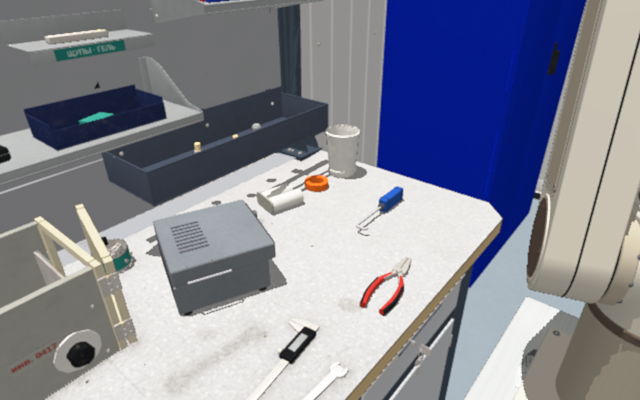

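View pics/top0.png

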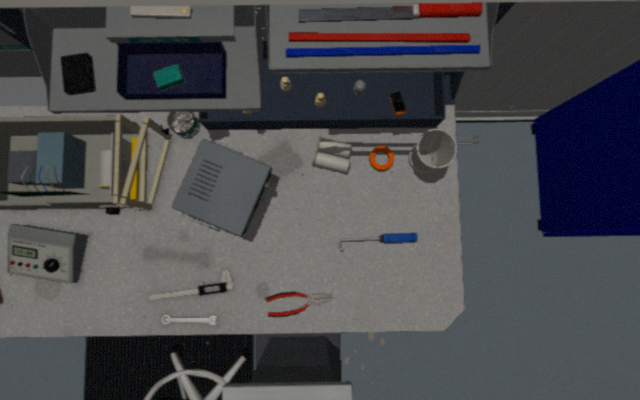

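The top view shows the unit at about (222,187) with its front facing right and slightly down. The blue handle is at (400,238), with its rod pointing left and the tip turned down at (341,248). The sleeve is at (333,157) and the tape at (381,158). The scene view shows only the back of the unit.

```bash
cat > h.py <<'E'
import numpy as np,cv2
from workcell import bot
def ray(n,uv,z):
    m=bot.camera_model(n);K,T=np.array(m["K"]),np.array(m["T"])
    d=T[:3,:3]@np.linalg.solve(K,[uv[0],uv[1],1]);o=T[:3,3]
    return o+d*(z-o[2])/d[2]
def proj(n,p):
    m=bot.camera_model(n);K,T=np.array(m["K"]),np.array(m["T"])
    q=K@(T[:3,:3].T@(np.array(p)-T[:3,3]));return q[:2]/q[2]
def blue(n,img,box):
    x0,y0,x1,y1=box;h=cv2.cvtColor(img,cv2.COLOR_BGR2HSV)
    m=cv2.inRange(h,(100,120,50),(130,255,255));k=np.zeros_like(m);k[y0:y1,x0:x1]=m[y0:y1,x0:x1]
    return k
E
python3 - <<'E'
from h import *
t=cv2.imread("pics/top0.png");s=cv2.imread("pics/scene0.png")
k=blue("top",t,(370,220,430,260));c=cv2.minAreaRect(cv2.findNonZero(k));print(c)
b=cv2.boxPoints(c);print(np.round([ray("top",p,.034) for p in b],4)); print("ctr",ray("top",c[0],.034))
k=blue("scene",s,(365,175,410,220));c=cv2.minAreaRect(cv2.findNonZero(k));print("scene blue",c,ray("scene",c[0],.022))
def crop(im,x0,y0,x1,y1,f):return cv2.resize(im[y0:y1,x0:x1],None,fx=f,fy=f,interpolation=cv2.INTER_CUBIC)
a=crop(t,165,130,285,250,4);bb=crop(t,330,220,430,260,8);
a=np.clip(a*1.6,0,255).astype('uint8')
out=np.zeros((600,800,3),'uint8');
out[:320,:800]=np.clip(bb*1.5,0,255);out[320:600,:480]=cv2.resize(a,(480,480))[0:280]
cv2.imwrite("pics/c1.png",cv2.resize(bb,(800,320)))
cv2.imwrite("pics/c2.png",np.vstack([np.hstack([a,np.zeros((480,320,3),'uint8')])[:, :800],bb[60:180]]))
E
```

```text
((399.0401611328125, 237.62356567382812), (8.244742393493652, 34.156795501708984), 87.95458984375)
[[ 0.5153 -0.24    0.034 ]
 [ 0.5171 -0.3242  0.034 ]
 [ 0.4969 -0.3241  0.034 ]
 [ 0.4951 -0.2401  0.034 ]]
ctr [ 0.50610183 -0.28206422  0.034     ]
scene blue ((395.8534240722656, 193.39048767089844), (15.282084465026855, 44.43235778808594), 46.218875885009766) [ 0.50717991 -0.30544645  0.022     ]
```

View pics/c2.png

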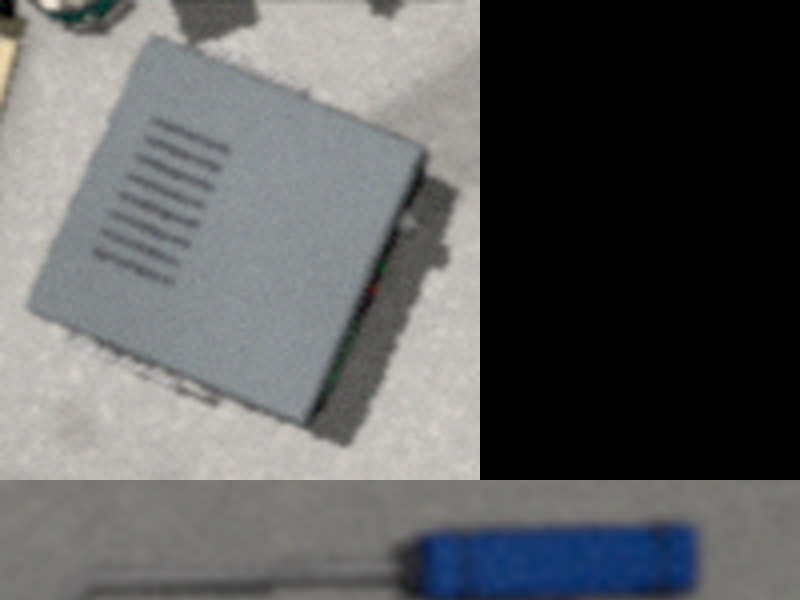

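The crop shows the unit's top corners at about (203,139), (272,168), (241,236) and (172,206), with the dark fascia on the right. The rod runs from the handle to (341,241).

```bash
python3 - <<'E'
from h import *
t=cv2.imread("pics/top0.png")
# refine: mask of unit top by colour (grey-bluish) -> minAreaRect
k=np.zeros(t.shape[:2],'uint8');c=np.array([[203.25,139.25],[271.75,168],[241.25,236.25],[172,206.25]])
P=np.array([ray("top",p,.095) for p in c]);print(P.round(4))
d=lambda a,b:P[b]-P[a]
for a,b in((0,1),(1,2),(3,2),(0,3)):v=d(a,b);print(a,b,np.hypot(*v[:2]).round(4),np.degrees(np.arctan2(v[1],v[0])).round(1))
print("ctr",P.mean(0).round(4))
# rod/hook
for uv in((341.5,240.6),(380,239.8)):print("rod",ray("top",uv,.017).round(4))
hc=ray("top",(399.04,237.62),.034);print(hc)
g=cv2.resize(t[225:260,330:385],None,fx=14,fy=14,interpolation=cv2.INTER_CUBIC);cv2.imwrite("pics/c3.png",np.clip(g*1.6,0,255).astype('uint8'))
E
```

```text
[[0.7443 0.1862 0.095 ]
 [0.6731 0.0244 0.095 ]
 [0.514  0.0958 0.095 ]
 [0.586  0.2572 0.095 ]]
0 1 0.1768 -113.8
1 2 0.1743 155.8
3 2 0.1767 -114.0
0 3 0.1734 155.9
ctr [0.6293 0.1409 0.095 ]
rod [ 0.501  -0.1415  0.017 ]
rod [ 0.5016 -0.2377  0.017 ]
[ 0.50611057 -0.28206413  0.034     ]
```

View pics/c3.png

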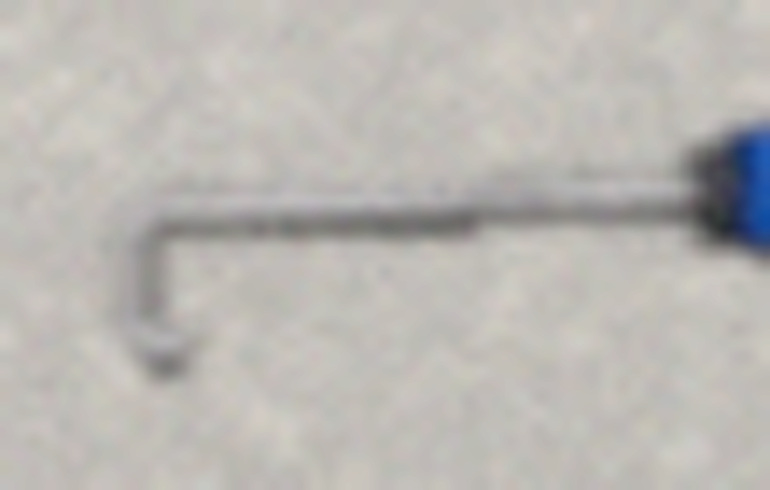

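```bash
python3 -m jog '[[[0.35,0.19,-0.11,0,0,73,0],[0.35,0.19,-0.11,0,0,73,0],[0.35,0.19,-0.11,0,0,73,0],[0.35,0.19,-0.11,0,0,73,0],[0.35,0.19,-0.11,0,0,73,0],[0.35,0.19,-0.11,0,0,73,0],[0.35,0.19,-0.11,0,0,73,0],[0.35,0.19,-0.11,0,0,73,0],[0.35,0.19,-0.11,0,0,73,0],[0.35,0.19,-0.11,0,0,73,0]]]'
python3 -m jog '[[[0,0,0,0,0,0,0],[0,0,0,0,0,0,0],[0,0,0,0,0,0,0]]]'
python3 - <<'E'
from h import *
from scipy.spatial.transform import Rotation as R
o=bot.get_obs();print(o["eef_pos"],R.from_quat(o["tool_rot"]).as_matrix().round(3),o["joint_pos"],bot.tip_extent,o["ft_force"])
E
```

```text
clock: 0.93
eef_pos: [0.5073, -0.2833, 0.1281]
tool_rot: [0.706, 0.708, -0.0, -0.001]
ft_force: [-0.4, -0.4, -0.1]
grip_width: 0.0857
clock: 1.18
eef_pos: [0.5051, -0.2848, 0.1286]
tool_rot: [0.709, 0.706, -0.0, -0.001]
ft_force: [-0.4, -0.4, -0.3]
grip_width: 0.0854
[ 0.50511464 -0.28481469  0.12864863] [[ 0.004  1.    -0.002]
 [ 1.    -0.004  0.001]
 [ 0.001 -0.002 -1.   ]] [-5.13183216e-01  4.65790531e-01  3.57687425e-02  1.14273114e+00
 -4.70736166e-04  1.06197205e+00] 0.008 [-0.41890371 -0.3935908  -0.25388241]
```

```bash
python3 -m jog '[[[0,0,-0.04,0,0,1,0],[0,0,-0.08,0,0,1,0],[0,0,-0.1,0,0,1,0],[0,0,-0.11,0,0,1,0],[0,0,-0.116,0,0,1,0],[0,0,-0.116,0,0,1,0],[0,0,-0.116,0,0,1,0]]]'
python3 -m jog '[[[0,0,0,0,0,0,120],[0,0,0,0,0,0,200],[0,0,0,0,0,0,255],[0,0,0,0,0,0,255],[0,0,0,0,0,0,255],[0,0,0,0,0,0,255],[0,0,0,0,0,0,255],[0,0,0,0,0,0,255],[0,0,0,0,0,0,255],[0,0,0,0,0,0,255]]]'
```

```text
clock: 1.77
eef_pos: [0.5064, -0.2863, 0.0149]
tool_rot: [0.703, 0.711, 0.0, 0.001]
ft_force: [0.4, -0.3, 0.8]
grip_width: 0.0851
clock: 2.6
eef_pos: [0.5064, -0.2854, 0.014]
tool_rot: [0.702, 0.712, 0.0, 0.001]
ft_force: [1.1, 1.3, 5.3]
grip_width: 0.021
```

```bash
python3 -m jog '[[[0,0,0.04,0,0,0,255],[0,0,0.08,0,0,0,255],[0,0.03,0.08,0,0,-5,255],[0.02,0.07,0.08,0,0,-10,255],[0.03,0.1,0.08,0,0,-15,255],[0.04,0.13,0.08,0,0,-20,255],[0.05,0.155,0.08,0,0,-25,255],[0.05,0.155,0.08,0,0,-25,255],[0.05,0.155,0.08,0,0,-25,255],[0.05,0.155,0.08,0,0,-25,255]]]'
python3 -m jog '[[[0,0,-0.03,0,0,0,255],[0,0,-0.05,0,0,0,255],[0,0,-0.064,0,0,0,255],[0,0,-0.064,0,0,0,255],[0,0,-0.064,0,0,0,255]]]'
python3 - <<'E'
from h import *
from scipy.spatial.transform import Rotation as R
o=bot.get_obs();print(o["eef_pos"],R.from_quat(o["tool_rot"]).as_matrix().round(3)[:,1],o["grip_width"])
t=bot.camera("top");cv2.imwrite("pics/t1.png",t);cv2.imwrite("pics/s1.png",bot.camera("scene"))
p=proj("top",[.57,-.03,.032]);print(p)
g=cv2.resize(t[130:260,190:390],None,fx=4,fy=4,interpolation=cv2.INTER_CUBIC);cv2.imwrite("pics/t1c.png",np.clip(g*1.5,0,255).astype('uint8'))
E
```

```text
clock: 3.43
eef_pos: [0.5547, -0.13, 0.0922]
tool_rot: [0.839, 0.543, -0.001, -0.001]
ft_force: [0.2, -0.3, -2.5]
grip_width: 0.0209
clock: 3.85
eef_pos: [0.5542, -0.1311, 0.0282]
tool_rot: [0.84, 0.542, -0.001, -0.001]
ft_force: [0.2, 0.3, -1.5]
grip_width: 0.0211
[ 0.55417913 -0.13108904  0.02819503] [ 0.911 -0.412 -0.003] 0.02110788516299604
[296.31904586 213.22648949]
```

View pics/t1c.png

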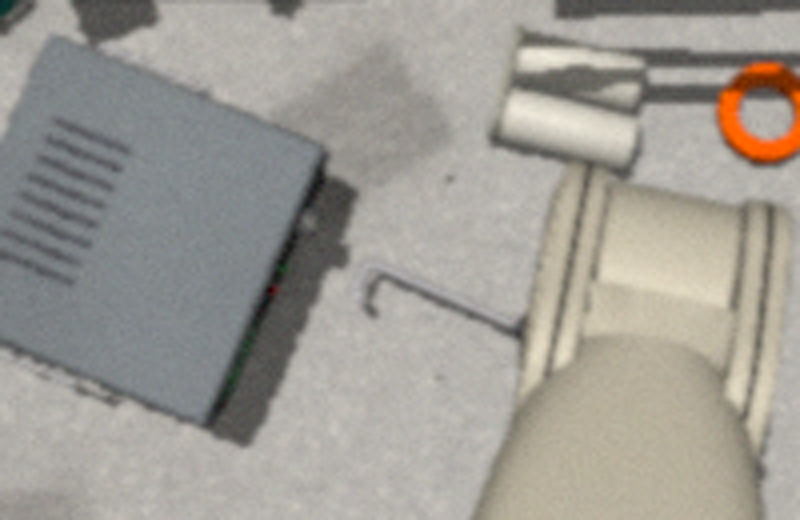

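View pics/s1.png

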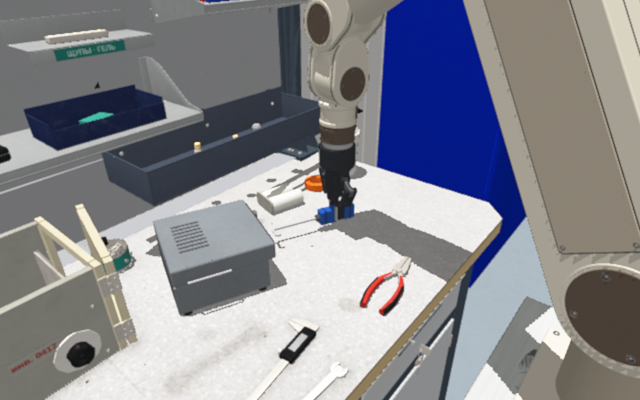

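The hook is in hand and level. Its bend is at about crop (374,270), full-frame (283.5,197.5), just in front of the unit's fascia. The sleeve and tape have not moved.

```bash
cat >> h.py <<'E'
O=np.array([.6293,.1409]);ux=np.array([.405,.914]);uy=np.array([-.914,.405])
def tou(p): d=np.array(p)[:2]-O;return np.array([d@ux,d@uy])
E
python3 - <<'E'
from h import *
for n,uv,z in(("bend",(283.5,197.3),.032),("lipend",(283.7,208.3),.032),("rod mid",(321,213),.032),("fc1",(271.5,168),.095),("fc2",(241.5,236.25),.095)):
    p=ray("top",uv,z);print(n,p.round(4),(tou(p)*1000).round(1))
print("tcp",tou(bot.get_obs()["eef_pos"])*1000)
for q in ((-50,0,32),(-120,-40,32),(-120,0,32)):
    P=O+q[0]/1e3*ux+q[1]/1e3*uy;print(q,proj("scene",[*P,q[2]/1e3]),proj("top",[*P,q[2]/1e3]))
s=cv2.imread("pics/s1.png");cv2.imwrite("pics/s1c.png",cv2.resize(s[150:320,140:360],None,fx=3.6,fy=3.5,interpolation=cv2.INTER_CUBIC))
E
```

```text
bend [0.6101 0.0014 0.032 ] [-135.2  -38.9]
lipend [0.5827 0.0011 0.032 ] [-146.6  -14. ]
rod mid [ 0.5697 -0.0911  0.032 ] [-236.2  -39.5]
fc1 [0.6731 0.025  0.095 ] [-88.2 -86.9]
fc2 [0.514  0.0952 0.095 ] [-88.5  86.9]
tcp [-278.20888464  -43.46112012]
(-50, 0, 32) [243.31666945 250.24512112] [245.73911596 198.25840497]
(-120, -40, 32) [269.7668307 230.991174 ] [278.01313003 194.51929402]
(-120, 0, 32) [276.93005187 240.79051509] [271.56429281 209.27129376]
```

View pics/s1c.png

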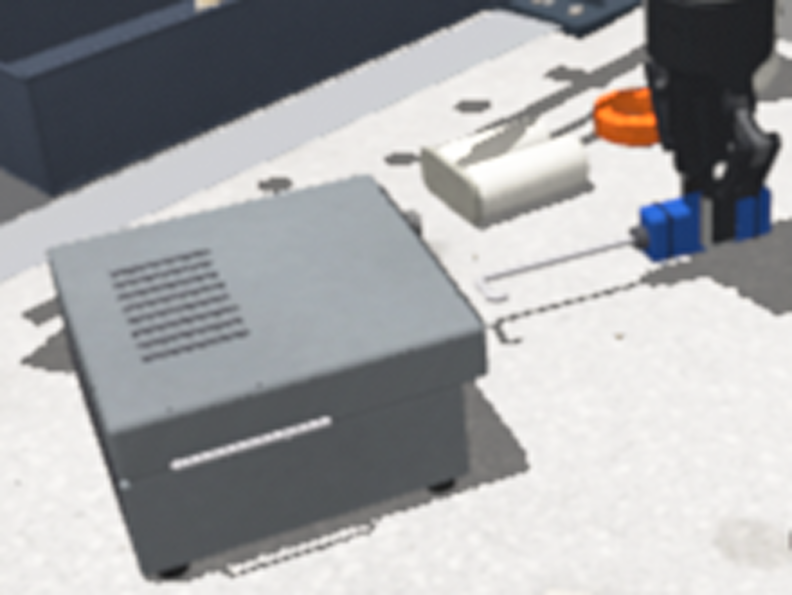

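The scene crop shows the rod level, with its bend at full-frame (273.5,231). The unit's top corners are at about (275,248), (241,201), (152,221) and (170,273).

```bash
python3 - <<'E'
from h import *
f=lambda x,y:(140+x/3.6,150+y/3.5)
for n,uv,z in(("FR",f(487,345),.095),("FL",f(370,176),.095),("BL",f(47,250),.095),("BR",f(110,432),.095),("bend",f(482,283),.032),("rod at handle",f(632,241),.032)):
    p=ray("scene",uv,z);print(n,p.round(4),(tou(p)*1000).round(1))
E
```

```text
FR [0.4999 0.1126 0.095 ] [-78.2 106.8]
FL [0.6698 0.0342 0.095 ] [-81.1 -80.3]
BL [0.7409 0.1949 0.095 ] [ 94.5 -80.2]
BR [0.5816 0.264  0.095 ] [93.2 93.5]
bend [0.6109 0.0093 0.032 ] [-127.7  -36.5]
rod at handle [ 0.5738 -0.0809  0.032 ] [-225.2  -39.1]
```

```bash
python3 -m jog '[[[0.006,0.014,0.001,0,0,0,255],[0.012,0.028,0.001,0,0,0,255],[0.018,0.041,0.001,0,0,0,255],[0.024,0.055,0.001,0,0,0,255],[0.03,0.069,0.001,0,0,0,255],[0.036,0.082,0.001,0,0,0,255],[0.039,0.089,0.001,0,0,0,255]]]'
python3 -m jog '[[[0.0015,0.003,0,0,0,0,255],[0.003,0.0065,0,0,0,0,255],[0.003,0.0065,0,0,0,0,255]]]'
```

```text
clock: 4.53
eef_pos: [0.5961, -0.0393, 0.031]
tool_rot: [0.839, 0.544, 0.001, 0.0]
ft_force: [-1.0, -4.1, -2.8]
grip_width: 0.0208
clock: 4.78
eef_pos: [0.5979, -0.0344, 0.0303]
tool_rot: [0.84, 0.543, -0.0, -0.0]
ft_force: [0.3, -0.6, -1.9]
grip_width: 0.0211
```

```bash
python3 -m jog '[[[-0.005,0.002,0,0,0,0,255],[-0.01,0.0045,0,0,0,0,255],[-0.015,0.0065,0,0,0,0,255],[-0.02,0.009,0,0,0,0,255],[-0.0255,0.0115,0,0,0,0,255],[-0.0255,0.0115,0,0,0,0,255],[-0.0255,0.0115,0,0,0,0,255]]]'
python3 -m jog '[[[-0.002,-0.0045,0,0,0,0,255],[-0.004,-0.009,0,0,0,0,255],[-0.006,-0.0135,0,0,0,0,255],[-0.008,-0.018,0,0,0,0,255],[-0.01,-0.0225,0,0,0,0,255]]]'
```

```text
clock: 5.37
eef_pos: [0.5719, -0.023, 0.0305]
tool_rot: [0.84, 0.543, -0.0, -0.0]
ft_force: [-0.5, -0.2, -2.2]
grip_width: 0.0213
clock: 5.78
eef_pos: [0.5621, -0.0464, 0.0302]
tool_rot: [0.84, 0.543, -0.0, -0.0]
ft_force: [-0.6, -0.5, -2.1]
grip_width: 0.021
```

```bash
for i in 1 2; do python3 -m jog '[[[-0.002,-0.0045,0,0,0,0,255],[-0.004,-0.009,0,0,0,0,255],[-0.006,-0.0135,0,0,0,0,255]]]'; done
python3 - <<'E'
from h import *
t=bot.camera("top");cv2.imwrite("pics/t2.png",t);s=bot.camera("scene")
g=cv2.resize(t[150:250,220:330],None,fx=5,fy=5,interpolation=cv2.INTER_CUBIC);g=np.clip(g*1.6,0,255).astype('uint8')
b=cv2.resize(s[200:300,250:310],None,fx=4,fy=5,interpolation=cv2.INTER_CUBIC)
cv2.imwrite("pics/m2.png",np.hstack([g,b]))
E
```

```text
clock: 6.03
eef_pos: [0.5564, -0.0592, 0.0304]
tool_rot: [0.84, 0.543, 0.001, -0.0]
ft_force: [1.3, 3.2, -3.3]
grip_width: 0.0209
clock: 6.28
eef_pos: [0.5503, -0.0729, 0.0304]
tool_rot: [0.84, 0.543, 0.0, 0.0]
ft_force: [1.4, 2.9, -4.1]
grip_width: 0.0211
```

View pics/m2.png

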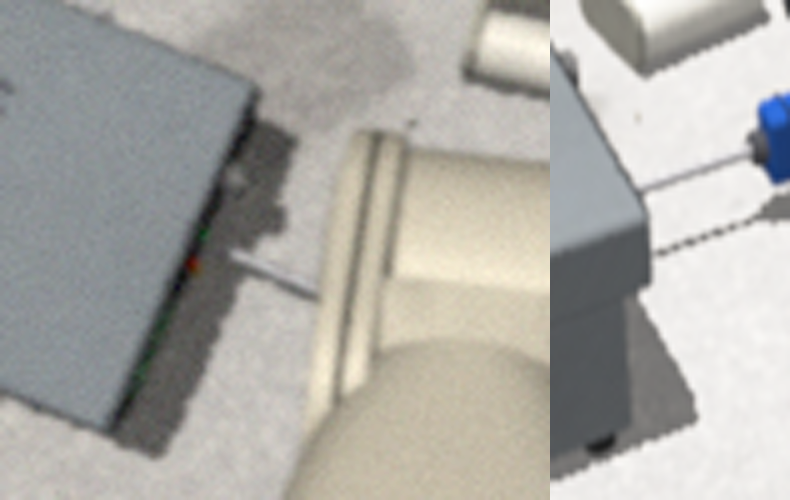

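The rod runs under the fascia with its end hidden. The force of about 3.3 N along the slide says the loop is caught, so I'll keep pulling until the force rises at the stop.

```bash
python3 -m jog '[[[-0.002,-0.0045,0,0,0,0,255],[-0.004,-0.009,0,0,0,0,255],[-0.006,-0.0135,0,0,0,0,255],[-0.008,-0.018,0,0,0,0,255],[-0.01,-0.0225,0,0,0,0,255],[-0.012,-0.027,0,0,0,0,255],[-0.014,-0.0315,0,0,0,0,255],[-0.016,-0.0365,0,0,0,0,255]]]'
for i in 1 2 3 ; do python3 -m jog '[[[-0.001,-0.002,0,0,0,0,255],[-0.002,-0.0045,0,0,0,0,255]]]'; done
```

```text
clock: 7.05
eef_pos: [0.5341, -0.1095, 0.0303]
tool_rot: [0.84, 0.543, 0.0, -0.0]
ft_force: [1.0, 1.7, -3.2]
grip_width: 0.0213
clock: 7.22
eef_pos: [0.5321, -0.114, 0.0303]
tool_rot: [0.84, 0.543, 0.0, -0.0]
ft_force: [1.7, 1.7, -2.8]
grip_width: 0.021
clock: 7.38
eef_pos: [0.5302, -0.1182, 0.0303]
tool_rot: [0.84, 0.543, 0.0, -0.0]
ft_force: [2.3, 2.5, -3.0]
grip_width: 0.0211
clock: 7.55
eef_pos: [0.5286, -0.122, 0.0303]
tool_rot: [0.84, 0.543, 0.001, -0.001]
ft_force: [5.3, 10.1, -4.2]
grip_width: 0.0211
```

```bash
python3 -m jog '[[[-0.0005,-0.001,0,0,0,0,255],[-0.0005,-0.001,0,0,0,0,255]]]'
python3 - <<'E'
from h import *
t=bot.camera("top");cv2.imwrite("pics/t3.png",t);s=bot.camera("scene");cv2.imwrite("pics/s3.png",s)
g=cv2.resize(t[150:260,220:330],None,fx=4,fy=4,interpolation=cv2.INTER_CUBIC);g=np.clip(g*1.6,0,255).astype('uint8')
b=cv2.resize(s[200:310,250:340],None,fx=4,fy=4,interpolation=cv2.INTER_CUBIC)
cv2.imwrite("pics/m3.png",np.hstack([g,b]))
E
```

```text
clock: 7.72
eef_pos: [0.5286, -0.122, 0.0303]
tool_rot: [0.84, 0.543, 0.002, -0.001]
ft_force: [4.3, 7.2, -4.7]
grip_width: 0.0209
```

View pics/m3.png

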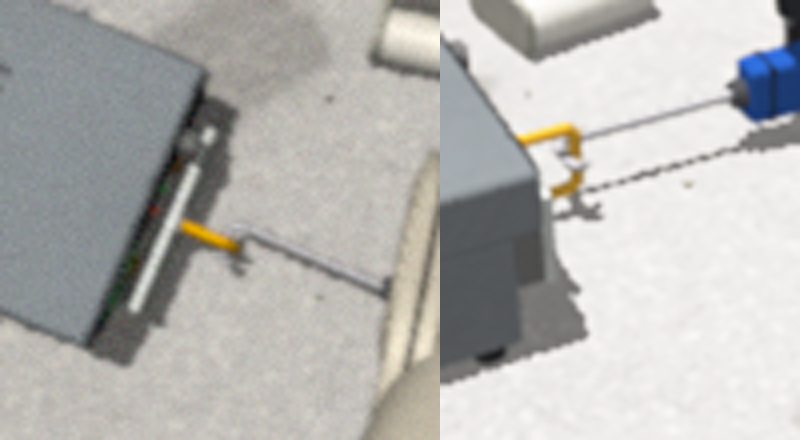

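The loop is fully out, with the hook around its bar. The tray face stands clear of the fascia, and the TCP no longer moves while the force builds, so the tray is at its stop. Now I'll unhook: in 14 mm, sideways 32 mm, then back out.

```bash
python3 -m jog '[[[0.002,0.0045,0,0,0,0,255],[0.004,0.009,0,0,0,0,255],[0.006,0.013,0,0,0,0,255],[0.006,0.013,0,0,0,0,255],[0.006,0.013,0,0,0,0,255]]]'
python3 -m jog '[[[0.006,-0.0025,0,0,0,0,255],[0.012,-0.005,0,0,0,0,255]]]'
python3 -m jog '[[[0.006,-0.003,0,0,0,0,255],[0.012,-0.005,0,0,0,0,255],[0.018,-0.008,0,0,0,0,255],[0.018,-0.008,0,0,0,0,255]]]'
python3 - <<'E'
from h import *
t=bot.camera("top");s=bot.camera("scene")
g=cv2.resize(t[150:260,220:330],None,fx=4,fy=4,interpolation=cv2.INTER_CUBIC);g=np.clip(g*1.6,0,255).astype('uint8')
b=cv2.resize(s[200:310,250:340],None,fx=4,fy=4,interpolation=cv2.INTER_CUBIC)
cv2.imwrite("pics/m4.png",np.hstack([g,b]))
E
```

```text
clock: 8.23
eef_pos: [0.5336, -0.1106, 0.0302]
tool_rot: [0.84, 0.543, -0.0, 0.0]
ft_force: [0.4, -0.8, -2.7]
grip_width: 0.0211
clock: 8.4
eef_pos: [0.5459, -0.116, 0.0303]
tool_rot: [0.84, 0.543, -0.0, 0.0]
ft_force: [-0.8, 0.1, -2.4]
grip_width: 0.0212
clock: 8.73
eef_pos: [0.5657, -0.1246, 0.0305]
tool_rot: [0.84, 0.543, 0.001, 0.001]
ft_force: [-0.3, 0.5, -1.9]
grip_width: 0.0211
```

View pics/m4.png

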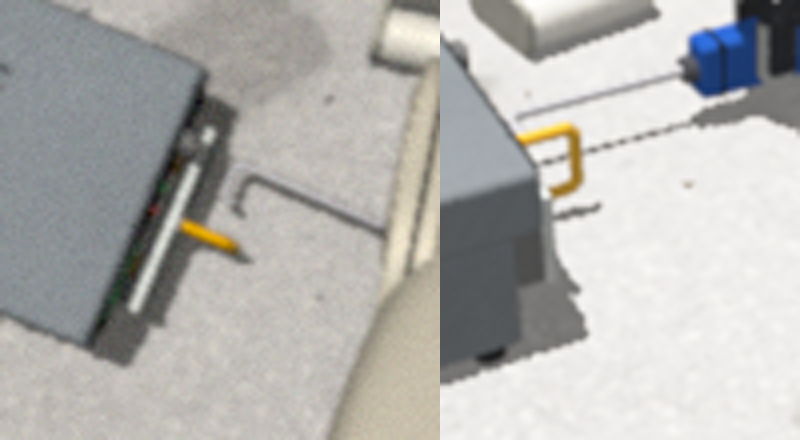

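The hook is free of the loop and the tray has stayed out. I'll lay the tool near its original spot, which is open worktop.

```bash
python3 -m jog '[[[-0.01,-0.022,0,0,0,0,255],[-0.02,-0.045,0,0,0,0,255],[-0.03,-0.067,0,0,0,0,255],[-0.04,-0.09,0,0,0,5,255],[-0.05,-0.11,0,0,0,10,255],[-0.06,-0.13,0,0,0,15,255],[-0.068,-0.15,0,0,0,20,255],[-0.068,-0.16,0,0,0,25,255],[-0.068,-0.16,0,0,0,25,255],[-0.068,-0.16,0,0,0,25,255]]]'
python3 -m jog '[[[0,0,-0.005,0,0,0,255],[0,0,-0.01,0,0,0,255],[0,0,-0.0135,0,0,0,255],[0,0,-0.015,0,0,0,255],[0,0,-0.016,0,0,0,255],[0,0,-0.016,0,0,0,255]]]'
```

```text
clock: 9.67
eef_pos: [0.4954, -0.2837, 0.0302]
tool_rot: [0.704, 0.711, 0.0, -0.0]
ft_force: [-0.6, 0.5, -2.4]
grip_width: 0.0211
clock: 10.17
eef_pos: [0.4957, -0.283, 0.0141]
tool_rot: [0.702, 0.712, -0.0, -0.0]
ft_force: [0.1, -0.1, -2.9]
grip_width: 0.0209
```

```bash
python3 -m jog '[[[0,0,-0.0005,0,0,0,255],[0,0,-0.001,0,0,0,255],[0,0,-0.001,0,0,0,255]]]'
python3 -m jog '[[[0,0,0,0,0,0,160],[0,0,0,0,0,0,110],[0,0,0,0,0,0,60],[0,0,0,0,0,0,0],[0,0,0,0,0,0,0],[0,0,0,0,0,0,0],[0,0,0,0,0,0,0],[0,0,0,0,0,0,0]]]'
python3 -m jog '[[[0,0,0.02,0,0,0,0],[0,0,0.04,0,0,0,0],[0,0,0.08,0,0,0,0],[0,0,0.12,0,0,0,0],[-0.03,-0.03,0.15,0,0,0,0],[-0.06,-0.07,0.15,0,0,0,0],[-0.1,-0.1,0.15,0,0,0,0],[-0.14,-0.13,0.15,0,0,0,0],[-0.18,-0.16,0.15,0,0,0,0],[-0.18,-0.16,0.15,0,0,0,0]]]'
python3 - <<'E'
from h import *
t=bot.camera("top");s=bot.camera("scene")
b=cv2.resize(s[120:320,140:440],None,fx=1.5,fy=1.5)
o=np.zeros((600,640,3),'uint8');o[:300]=np.clip(t[100:400]*1.4,0,255)[:300];o[300:600,:450]=b
cv2.imwrite("pics/m5.png",o)
E
```

```text
clock: 10.42
eef_pos: [0.4961, -0.2835, 0.014]
tool_rot: [0.702, 0.712, 0.0, 0.0]
ft_force: [-1.5, 1.8, 2.9]
grip_width: 0.021
clock: 11.08
eef_pos: [0.4957, -0.2836, 0.0132]
tool_rot: [0.702, 0.712, -0.0, -0.0]
ft_force: [-0.8, 0.0, 0.7]
grip_width: 0.0857
clock: 11.92
eef_pos: [0.3142, -0.4446, 0.1636]
tool_rot: [0.702, 0.712, -0.0, 0.0]
ft_force: [0.7, -0.3, -0.1]
grip_width: 0.0854
```

View pics/m5.png

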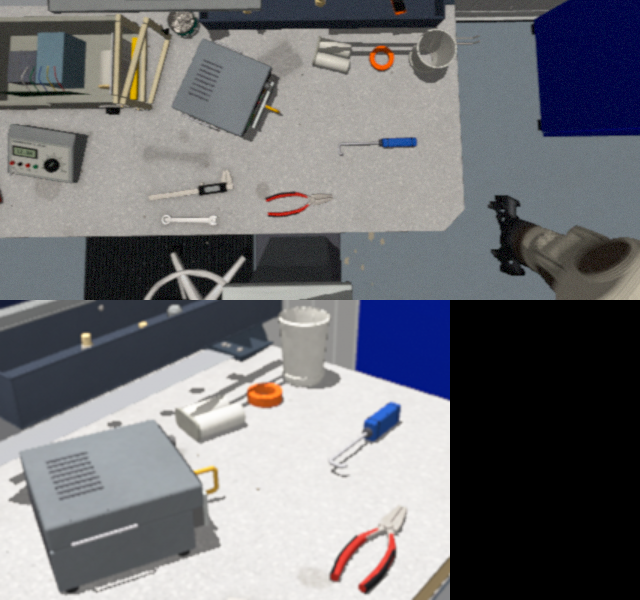

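The tool lies flat on open worktop, well clear of the loop. The tray is out, the sleeve and tape look unmoved, and the arm is clear. Handing in.

```bash
python3 -c "
from workcell import bot
print(bot.job_done(), bot.get_obs()['clock'])"
```

```text
the job is handed in; nothing more can be done
the job is handed in; nothing more can be done
```

The fuse tray is drawn out to its stop with the hook alone, and the tool is unhooked and lying flat on the open worktop. I handed the job in at about 12 s.

**What I did:** I gripped the handle, slid the rod under the panel beside the loop, moved it sideways to catch the bar, and pulled. The drag was about 3 N, then rose to about 11 N where the TCP stopped advancing. I pushed the hook 13 mm back in to free it, moved it aside, backed out and laid the tool close to where it started. Its hook end is more than 10 cm from the loop.

**Last checks:**
- **Scene:** The final pictures show the tray out, the tool lying free, and the arm clear of everything.
- **Bystanders:** The sleeve and tape look unmoved by eye in the final pictures; I did not measure them again.
- **Camera disagreement:** The two cameras differed by about 7 mm on absolute position. They agreed within about 3 mm on where the hook was relative to the unit, so I used that.
- **Hook length disagreement:** The bend of the hook measured about 143–144 mm from the grip point in the images, against the stated 150 mm. It did not affect the catch.
- **First pull:** The force reading after the first 25 mm showed no load. The next readings, and later the pictures, confirmed the loop was caught.

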